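Hardness check on a clamped shaft

TASK

Check the hardness of the steel shaft lying in the V-blocks: first lock it by turning the wing knob of the clamp clockwise until it is tight, so that the shaft does not shift, then take the hardness probe out of the tool stand and set it upright with its tip on the ringed bright spot on top of the shaft. Press gently, straight down, until the sprung nose is about half-way in, never pushing it right home, and finish while still holding the probe there steady and upright, as for the reading. Leave the torch, the readout, the test block and the spray can where they are.

Things in the scene. Friction and masses are not known exactly. Their poses are not given: they have to be found in the camera images.
- fixture: Fixed base plate 130 x 250 x 10 mm with two dark V-blocks (60 x 50 mm, tops 60 mm above the bench) at y = -75 and +75 mm. A stirrup clamp (82 mm along x, 20 mm along y, bridge top 118 mm above the bench) stands over the block at y = +75 mm, a vertical screw in its middle, a wing knob on top. Origin: middle of the plate's underside, on the bench; z up; the shaft lies along y.
- clamp_grip (a point): Middle of the wing knob, 144.9 mm above the bench (up to 1.5 mm lower as the screw goes down). The wings are a bar 46 mm long, 12 mm thick, 22 mm high (11 mm above and below this point); x along the bar, y across it, z up; turns with the knob. Under the bar is a 12 mm stem; the bridge (2 mm boss on it) lies 25 to 27 mm below this point.
- clamp_knob (a joint): Turn of the wing knob, rad: 0 loose, grows clockwise seen from above, stop at 1.5. Starts at 0 to 0.3. Quick-acting screw, 6 mm a turn: the pad touches the shaft at about 0.65, then presses ever harder; from 1.2 to the stop it is tight. Stiff (0.06 N m), stays where left. At 0 the wings point 0.7 rad anticlockwise of the fixture's x.
- clamp_screw: Vertical clamp screw with a round brass pad, 20 mm across, that bears on the top of the shaft under the stirrup. Origin: middle of the pad's underside. It goes down as the knob is turned; it is not handled itself.
- shaft: Loose turned steel shaft, 40 mm in diameter and 240 mm long, with a 28 mm journal 50 mm long beyond its -y end; 2.5 kg. It lies level in the two vees, its axis 66.3 mm above the bench. Origin: on the axis, in the middle of the 40 mm part; y along the axis, z up through the marked spot.
- spot (a point): The marked spot: a bright ground spot 13 mm across inside a black marker ring 19 mm across, on the top line of the shaft between the two V-blocks, 86.3 mm above the bench. Point: its middle, on the surface.
- stand: Wooden tool stand, 80 x 180 x 60 mm, fixed on the bench. Two upright through holes of 25 mm at y = -45 and +45 mm: the probe stands in one and the torch in the other, either way round. Origin: middle of its underside, on the bench; z up.
- probe: Hardness probe, a plain aluminium pen-like instrument, 0.18 to 0.29 kg, hanging upright in a hole of the stand by its flange, lower end free. Origin: middle of the flange's underside (60 mm above the bench); z up its axis. Flange 34 mm across, z 0 to 5 mm; barrel 24 mm across, z 5 to 76 mm, grip here; black cap to z 84; below, a 22 mm sleeve to z -40, then the sprung nose to z -52 mm.
- probe_tip (a point): Point of the probe's nose, 52 mm below the probe's origin while the nose is out; it moves up the probe's axis as the nose goes in. The flat end is 3 mm across.
- probe_nose (a joint): How far the sprung nose is pushed into the probe, m: 0 is out, 0.012 right home. The spring gives 2 N at the first movement and 1 N more for every mm: about 8 N at half-way (0.006).
- torch: Inspection torch, dark, ribbed, rising 67 mm above the stand with a 36 mm wide head at the top, in the other hole of the stand. Origin: where it rests on the stand's top. Leave it alone.
- readout: Hand-held readout unit with a screen, 140 x 75 x 26 mm, lying on the bench. Leave it alone.
- test_block: Round steel test block, 64 mm across and 16 mm high, on the bench. Leave it alone.
- spray_can: Spray can, 65 mm across and 180 mm high, on the bench. Leave it alone.
Mind the look-alikes: they are no part of the job. What is shaped like the probe but blue or red is not meant.

How it is judged:
On the way, in this order (a step that is already met when the one before it is completed fails the run):
1. the clamp is tight on the shaft (knob at 1.15 rad or more, pad pressing with more than 10 N), the probe still in its stand (value of joint clamp_knob above 1.15 rad and contact force between clamp_screw and shaft above 10 N and z of probe in the frame of stand below 0.075 m), for 0.2 s.
2. the probe is drawn out of the stand, held in the gripper (z of probe_tip in the frame of stand above 0.065 m and contact force between probe and the fingers above 2 N), for 0.1 s.
3. the probe is held upright on the marked spot with its nose about half-way in (horizontal distance between probe_tip and spot below 0.005 m and angle between probe's own z axis and vertical below 0.1 rad and value of joint probe_nose between 0.003 and 0.009 m and contact force between probe and shaft above 2 N), for 0.2 s.
At the end, for the whole second after the job is handed in: Probe held still in the gripper, within 0.1 rad of upright, tip within 5 mm of the spot's middle, pressing the shaft (2 to 14 N), nose 3 to 9 mm in, clear of the fixture; clamp knob at 1.15 rad or more, its pad pressing the shaft with over 10 N; shaft still in the vees (all of step 3 and contact force between probe and shaft below 14 N and contact force between probe and the fingers above 2 N and contact force between probe and fixture below 0.2 N and linear speed of probe below 0.02 m/s and value of joint clamp_knob above 1.15 rad and contact force between clamp_screw and shaft above 10 N and z of shaft in the frame of fixture between 0.062 and 0.07 m); the arm keeps its last pose, push and grip.
It fails at once if the nose was pushed right home (beyond 11.5 mm) or the shaft struck with over 20 N (value of joint probe_nose above 0.0115 m or contact force between probe and shaft above 20 N).
It fails at once if the shaft was shifted more than 6 mm (distance of spot from where it was at the start of the episode above 0.006 m).
It fails at once if a bystander was moved more than 20 mm (distance of any of torch, readout, test_block, spray_can from where it was at the start of the episode above 0.02 m).
It also fails if it takes over 58 s, if anything falls off the work surface, if the arm or the gripper's body presses on something with over 40 N, if the wrist force passes 120 N, or if a joint passes its speed limit or range.

ROBOT

A 6-joint arm with a two-finger parallel gripper is mounted at the origin on the work surface. World frame = base frame: x ahead of the robot, y to its left, z up, the work surface at z = 0. Lengths are in m, angles in rad, forces in N, time in s.
With the tool pointing down it reaches from about 0.375 to 0.975 m from the base axis. Payload 3.8 kg.
Tool frame: the origin (TCP) lies at the very end of the fingers, on their centre line; the grasp point (between the pads) lies 19 mm behind it; z points along the fingers, y is the line along which they close (so a half turn about z gives the same grasp; the last joint's range is limited). The gripper opens to 85 mm and grips with 20 to 120 N. Pads are 22 mm wide; open, the fingers measure 114 mm over their backs; the gripper's body (76 mm by 85 mm) begins 54 mm behind the grasp point. The pads swing forward as they close: fully open they stand 13 mm farther back than shut.
Start: joints at [-1.275, 0.264, 1.604, -0, 1.274, -0.037], TCP at [0.221, -0.638, 0.231] pointing down, gripper open.
Joint ranges: [-2.63, 2.63], [-0.94, 2.18], [0.31, 2.57], [-1.31, 4.45], [0, 2.66], [-2.55, 2.55]. Speed limits (rad/s): [2.57, 2.57, 3.14, 3.14, 3.14, 3.14].

INTERFACE

Orientations are given as a rotation vector (axis times angle).
In Python, from workcell import * gives the robot as it stands.
- The arm moves only by the shell command python3 -m crank 'ROWS' [OPENING] [FORCE]. ROWS is JSON, a list that holds one entry, the list of rows, each a list of 6 numbers: the shift along the tool's x, y, z in cm, then the turn, a rotation vector about the tool's x, y, z in rad. In form: [[[dx, dy, dz, ax, ay, az], ...]]. A call has 1 to 8 rows; each row shifts and turns the commanded pose from where the row before left it, along the tool's axes as they then stand; what a row does not reach is not made up. A row lasts 1/12 s, in which the tool goes at most 41.7 mm and 7.16 degrees, less where a joint would pass 70% of its speed; a pose out of reach is approached as far as the arm can. A call with a gripper value outside its range is refused whole. OPENING is the finger opening in cm, from 0 to 8.54, set as the call begins (- or left out, the last holds). The fingers move at their own pace and stop on an object; FORCE is the grip in N (left out, the last holds). Time passes only in rows, so rows that do not move let the fingers close. It gives the time, the measured TCP pose, the force, the opening and the grip force at its end, in the units of the state.
- read_state(): the state, without advancing time (a new reading comes with each control period).
- read_camera(name): name is "side" or "top" or "wrist"; returns the picture (400x640x3 uint8, blue, green, red); there is no depth.
- camera_model(name): a dict with "camera_matrix" (3x3 intrinsics, pixels), "R" (3x3) and "t" (3): a world point X has camera coordinates R X + t. Camera axes: x right, y down, z forward; pixel columns grow to the right and rows downward; lengths in m; the calibration is good to about 2 mm. A picture is of the moment at which its call begins: read the wrist's pose just before it. camera_model takes no time and is no camera call; for the wrist camera it gives the pose at the moment of the call.
- finish_job(): hands the job in; it is judged then, once.
The state is a dict: "time": time; "q": joint angles; "joint_vel": joint speeds; "joint_torque": joint torques, N m; "tool_pos": TCP position; "tcp_rot": TCP orientation; "wrist_force": force on the tool from outside, world axes, zero at the start; "torque": the same for the moment, N m; "width": opening from 0.0 (shut) to 1.0 (fully open); "grip_force": force on a finger pad.
Only numpy, scipy, OpenCV 4.12 (cv2) and the standard library are available. Lean on these libraries where they do the work, as an engineer would, in place of code of your own. Each camera call takes 0.05 s, during which the arm holds its last target. There are 200 camera calls.

## Working session

There is one attempt and no reset: what is moved stays moved. The work goes in short steps, Python scripts to look and compute and a shell command to move; the robot and the scene stay as the last step left them, time stands still between calls to the robot, and variables do not carry over. Pictures are saved under pics/ and viewed, at most 10 in all, crops included, and the job is handed in when it is done.

```bash
mkdir -p pics; ls; python3 - <<'E'
from workcell import *
import cv2,numpy as np
s=read_state();print(s)
a=read_camera("top");b=read_camera("side")
cv2.imwrite("pics/top1.png",a);cv2.imwrite("pics/side1.png",b)
for n in("top","side"):
    m=camera_model(n);print(n,m,-np.array(m["R"]).T@np.array(m["t"]))
E
```

```text
pics
{'time': 0.0, 'q': array([-1.27487560e+00,  2.64778180e-01,  1.60534047e+00, -9.36887237e-06,
        1.27368491e+00, -3.69002353e-02]), 'joint_vel': array([ 0.00193828, -0.00177734,  0.00036897,  0.00191201, -0.00027996,
       -0.00023204]), 'joint_torque': array([-3.61370454e-03, -5.15122426e+01, -3.67316365e+01, -2.52284481e-04,
        1.32242020e-02, -2.73606481e-06]), 'tool_pos': array([ 0.22031782, -0.63728201,  0.22996326]), 'tcp_rot': array([-3.09603204e+00, -5.20025673e-01,  4.62144478e-04]), 'wrist_force': array([0.29812369, 0.21291238, 0.01889465]), 'torque': array([ 0.00902417, -0.01821274, -0.03546591]), 'grip_force': 0.0, 'width': 0.9999709550199005}
top {'camera_matrix': array([[497.7534269 ,   0.        , 318.03928853],
       [  0.        , 497.7534269 , 206.04286469],
       [  0.        ,   0.        ,   1.        ]]), 'R': array([[-1.12344182e-02, -9.99936759e-01, -5.15615758e-04],
       [-9.98479666e-01,  1.12458729e-02, -5.39618936e-02],
       [ 5.39642796e-02, -9.13986278e-05, -9.98542862e-01]]), 't': array([0.05648445, 0.61010594, 1.30675276])} [0.53929498 0.04973914 1.33780024]
side {'camera_matrix': array([[454.4805005 ,   0.        , 326.44152629],
       [  0.        , 454.4805005 , 191.99008333],
       [  0.        ,   0.        ,   1.        ]]), 'R': array([[-0.99084208, -0.13482196, -0.00741685],
       [-0.08385516,  0.6574669 , -0.74880277],
       [ 0.10583139, -0.74132336, -0.66275139]]), 't': array([0.59639003, 0.12472287, 1.11945067])} [0.48291398 0.82828024 0.83973365]
```

View pics/top1.png

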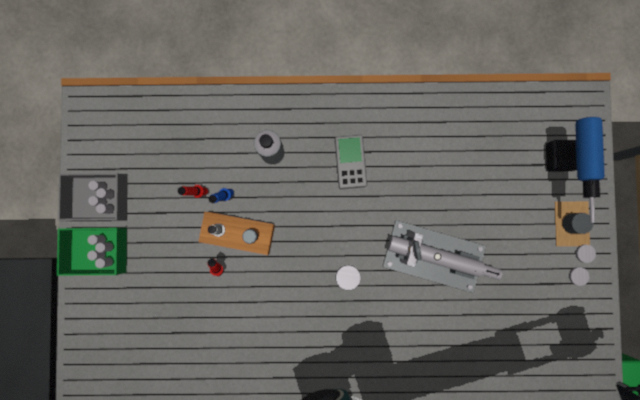

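View pics/side1.png

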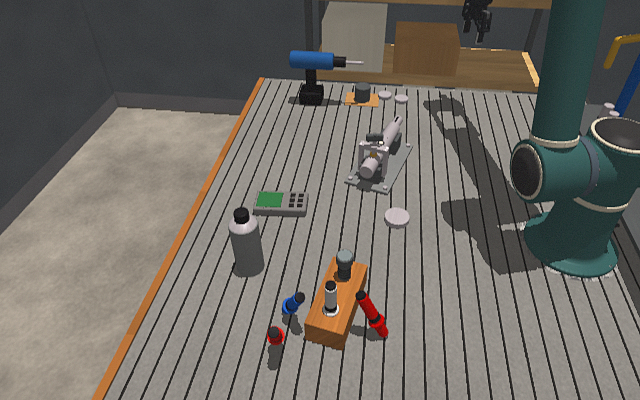

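The top view shows the stand at about (237,233), with the probe (light barrel, black cap) in the left hole at (216,230) and the torch at (250,236). The clamp is at about (411,247) and the ringed spot at about (437,257). I'll take an enlarged view next.

```bash
cat > h.py <<'E'
from workcell import *
import cv2,numpy as np
from scipy.spatial.transform import Rotation as Ro
def bp(n,uv,z,m=None):
    m=m or camera_model(n);R=np.array(m["R"]);t=np.array(m["t"])
    c=-R.T@t;d=R.T@np.linalg.inv(m["camera_matrix"])@np.array([*uv,1.])
    return c+d*(z-c[2])/d[2]
def pj(n,X,m=None):
    m=m or camera_model(n);p=np.array(m["camera_matrix"])@(np.array(m["R"])@X+m["t"]);return p[:2]/p[2]
def go(X,yaw):
    "deltas (cm, rad) in the tool axes from the measured pose to tcp X, tool down with tool y at yaw (mod pi)"
    s=read_state();R=Ro.from_rotvec(s["tcp_rot"]);y=np.array([np.cos(yaw),np.sin(yaw),0]);z=np.array([0,0,-1.])
    for k in(1,-1):
        T=Ro.from_matrix(np.c_[np.cross(k*y,z),k*y,z])
        print("shift cm",np.round(R.inv().apply(np.array(X)-s["tool_pos"])*100,2),"turn",np.round((R.inv()*T).as_rotvec(),3),"q6",s["q"][5].round(2),"z",s["tool_pos"].round(4))
E
python3 - <<'E'
from h import *
a=cv2.imread("pics/top1.png")
c=cv2.resize(a[205:305,375:510],None,fx=5.5,fy=5.5,interpolation=cv2.INTER_CUBIC)
cv2.imwrite("pics/fix.png",c)
for n,uv,z in(("spot",(437,257),.0863),("clamp",(413,245),.145),("probe",(216,230),.14),("torch",(250,236),.127),("shaftL",(392,242),.0663),("shaftR",(498,273),.0663)):print(n,bp("top",uv,z).round(4))
E
```

```text
spot [ 0.4758 -0.2468  0.0863]
clamp [ 0.508  -0.1762  0.145 ]
probe [0.5491 0.2956 0.14  ]
torch [0.5337 0.2157 0.127 ]
shaftL [ 0.5141 -0.1378  0.0663]
shaftR [ 0.4326 -0.4054  0.0663]
```

View pics/fix.png

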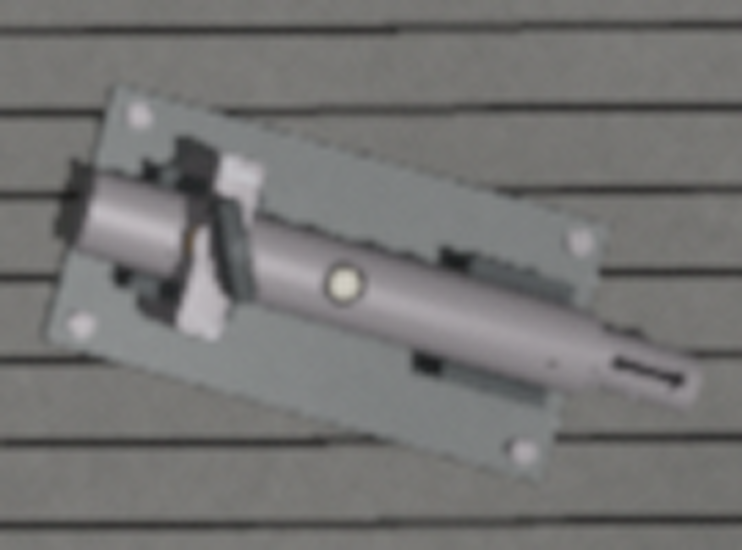

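```bash
python3 - <<'E'
from h import *
k=bp("top",(417.5,250.5),.145);s=bp("top",(437.7,256.6),.0863);print(k,s)
u=np.array([np.sin(.296),np.cos(.296)]);print("along/across",(k-s)[:2]@u,(k-s)[:2]@[u[1],-u[0]])
go([k[0],k[1],.26],.17+np.pi/2)
print(camera_model("wrist"))
E
```

```text
[ 0.49476656 -0.18668184  0.145     ] [ 0.47678811 -0.24855209  0.0863    ]
along/across 0.06442382686799467 -0.0008507489367837854
shift cm [ 40.66 -33.63  -2.92] turn [-0.    -0.003 -2.979] q6 -0.04 z [ 0.2203 -0.6373  0.2301]
shift cm [ 40.66 -33.63  -2.92] turn [-0.002  0.     0.163] q6 -0.04 z [ 0.2203 -0.6373  0.2301]
{'camera_matrix': array([[359.42885693,   0.        , 314.1871732 ],
       [  0.        , 359.42885693, 204.27792749],
       [  0.        ,   0.        ,   1.        ]]), 'R': array([[ 3.26723957e-01, -9.45119380e-01, -9.02053747e-04],
       [-8.96017214e-01, -3.10052891e-01,  3.17836998e-01],
       [-3.00673591e-01, -1.03036706e-01, -9.48144941e-01]]), 't': array([-0.67385533, -0.04219929,  0.37971736])}
```

```bash
python3 -m crank '[[[2.54,-2.1,-0.18,0,0,0],[2.54,-2.1,-0.18,0,0,0],[2.54,-2.1,-0.18,0,0,0],[2.54,-2.1,-0.18,0,0,0],[2.54,-2.1,-0.18,0,0,0],[2.54,-2.1,-0.18,0,0,0],[2.54,-2.1,-0.18,0,0,0],[2.54,-2.1,-0.18,0,0,0]]]' 8.5 60
python3 -m crank '[[[2.54,-2.1,-0.18,0,0,0],[2.54,-2.1,-0.18,0,0,0],[2.54,-2.1,-0.18,0,0,0],[2.54,-2.1,-0.18,0,0,0],[2.54,-2.1,-0.18,0,0,0],[2.54,-2.1,-0.18,0,0,0],[0,0,0,0,0,0.08],[0,0,0,0,0,0.08]]]'
python3 - <<'E'
from h import *
import pickle
s=read_state();print(s["tool_pos"],s["q"]);m=camera_model("wrist");a=read_camera("wrist");pickle.dump(m,open("w1.pkl","wb"))
print(pj("wrist",np.array([.4948,-.1867,.1559]),m),pj("wrist",np.array([.4768,-.2486,.0863]),m))
cv2.imwrite("pics/w1.png",a)
E
```

```text
time: 0.77
tool_pos: [0.358, -0.411, 0.2452]
tcp_rot: [-3.098, -0.52, 0.0]
wrist_force: [-0.1, 1.1, 0.1]
width: 0.996
grip_force: 0.0
time: 1.43
tool_pos: [0.4613, -0.2418, 0.2562]
tcp_rot: [-3.129, -0.271, 0.001]
wrist_force: [-0.7, 0.7, -0.2]
width: 0.994
grip_force: 0.0
[ 0.46130427 -0.24182742  0.2561833 ] [-5.30822112e-01 -4.46387039e-02  1.89835794e+00  2.45544360e-04
  1.28845901e+00  8.67034550e-01]
[242.25542032 143.41135566] [324.71956319 163.1854414 ]
```

View pics/w1.png

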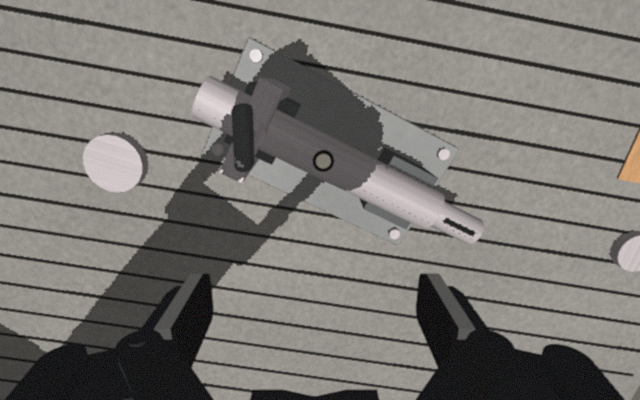

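The wrist view shows the spot at (323,160), within 3 px of the prediction. The wing bar runs from about (242,104) to (243,170). I'll zoom in on it.

```bash
python3 - <<'E'
from h import *
a=cv2.imread("pics/w1.png")[85:185,200:340]
a=np.clip(a.astype(float)*1.8,0,255).astype(np.uint8)
cv2.imwrite("pics/w1c.png",cv2.resize(a,None,fx=5.5,fy=5.5,interpolation=cv2.INTER_CUBIC))
E
```

```text
(no output)
```

View pics/w1c.png

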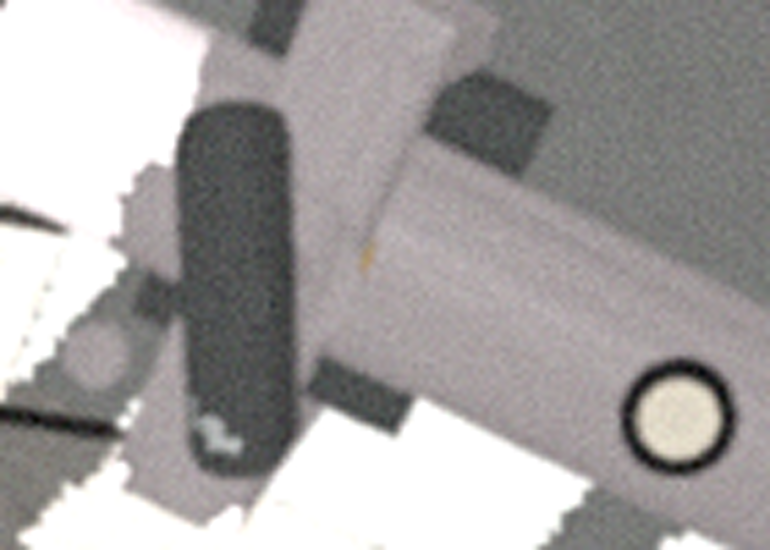

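The bar's centre is at about (243.5,137.4) and the spot at (323.5,160.8).

```bash
python3 - <<'E'
from h import *
import pickle
m=pickle.load(open("w1.pkl","rb"))
k=bp("wrist",(243.5,137.4),.145,m);s=bp("wrist",(323.5,160.8),.0863,m)
A=[bp("wrist",(200+u/5.5,85+v/5.5),.145,m) for u,v in((237,101),(246,476))];d=A[0]-A[1]
print(k,s,np.linalg.norm(d),np.arctan2(d[1],d[0]))
u=np.array([np.sin(.296),np.cos(.296)]);print((k-s)[:2]@u,(k-s)[:2]@[u[1],-u[0]])
go([k[0],k[1],.2],np.arctan2(d[1],d[0])+np.pi/2)
E
```

```text
[ 0.49708026 -0.18525613  0.145     ] [ 0.4787162  -0.24715369  0.0863    ] 0.04755086184615008 0.1348955357675205
0.06456242345712243 -0.0004898815777937562
shift cm [ 4.53 -5.04  5.61] turn [-1.000e-03 -1.000e-03 -3.108e+00] q6 0.87 z [ 0.4609 -0.2425  0.2561]
shift cm [ 4.53 -5.04  5.61] turn [-0.     0.001  0.033] q6 0.87 z [ 0.4609 -0.2425  0.2561]
```

```bash
python3 -m crank '[[[2.2,-2.5,2,0,0,0.033],[2.2,-2.55,2,0,0,0],[0,0,3,0,0,0],[0,0,2.4,0,0,0],[0,0,1.8,0,0,0],[0,0,1,0,0,0],[0,0,0,0,0,0],[0,0,0,0,0,0]]]' 5 60
python3 - <<'E'
from h import *
go([.4965,-.1858,.128],.135+np.pi/2)
E
```

```text
time: 2.15
tool_pos: [0.4959, -0.1874, 0.1343]
tcp_rot: [-3.133, -0.22, 0.001]
wrist_force: [-0.4, -0.9, 0.2]
width: 0.585
grip_force: 0.0
shift cm [ 0.09 -0.15  0.63] turn [-1.000e-03 -1.000e-03 -3.137e+00] q6 1.02 z [ 0.4959 -0.1874  0.1343]
shift cm [ 0.09 -0.15  0.63] turn [-0.     0.001  0.005] q6 1.02 z [ 0.4959 -0.1874  0.1343]
```

```bash
python3 -m crank '[[[0.05,-0.15,0.6,0,0,0],[0,0,0,0,0,0],[0,0,0,0,0,0],[0,0,0,0,0,0],[0,0,0,0,0,0],[0,0,0,0,0,0],[0,0,0,0,0,0]]]' 0 60
```

```text
time: 2.73
tool_pos: [0.4969, -0.1852, 0.1295]
tcp_rot: [-3.133, -0.219, -0.002]
wrist_force: [-0.8, 3.8, 4.6]
width: 0.128
grip_force: 59.5
```

```bash
python3 -m crank '[[[0,0,0.01,0,0,0.11],[0,0,0.01,0,0,0.11],[0,0,0.01,0,0,0.11],[0,0,0.01,0,0,0.11],[0,0,0.01,0,0,0.11]]]'
python3 -m crank '[[[0,0,0.01,0,0,0.11],[0,0,0.01,0,0,0.11],[0,0,0.01,0,0,0.11],[0,0,0.01,0,0,0.11],[0,0,0.01,0,0,0.11],[0,0,0,0,0,0.07],[0,0,0,0,0,0]]]'
python3 - <<'E'
from h import *
s=read_state();R=Ro.from_rotvec(s["tcp_rot"]).as_matrix();x=R[:,0];print(s["torque"],s["q"][5],np.arctan2(x[1],x[0]))
E
```

```text
time: 3.15
tool_pos: [0.4969, -0.1846, 0.1291]
tcp_rot: [-3.072, 0.648, -0.001]
wrist_force: [-0.9, 7.5, 7.5]
width: 0.129
grip_force: 59.7
time: 3.73
tool_pos: [0.4973, -0.184, 0.1288]
tcp_rot: [-2.729, 1.551, -0.0]
wrist_force: [0.2, 8.1, 7.5]
width: 0.125
grip_force: 59.8
[ 1.42780509  0.23965477 -0.05510883] 2.199196460543538 -1.0336431503901051
```

```bash
python3 -m crank '[[[0,0,0,0,0,0],[0,0,0,0,0,0],[0,0,0,0,0,0],[0,0,-2,0,0,0],[0,0,-3,0,0,0],[0,0,-4,0,0,0],[0,0,-4,0,0,0],[0,0,0,0,0,0]]]' 5 60
python3 - <<'E'
from h import *
s=read_state();print(s["tool_pos"],s["wrist_force"])
m=camera_model("wrist");cv2.imwrite("pics/w2.png",read_camera("wrist"))
print(pj("wrist",np.array([.4965,-.1855,.1559]),m),pj("wrist",np.array([.4787,-.2472,.0863]),m))
p=bp("top",(216,230),.144);t=bp("top",(250,236),.127);print(p,t,np.hypot(*(p-t)[:2]))
yaw=np.arctan2(p[1]-t[1],p[0]-t[0])
print(yaw);go([p[0],p[1],.26],yaw+np.pi/2);go([p[0],p[1],.26],yaw)
E
```

```text
time: 4.4
tool_pos: [0.501, -0.1882, 0.2671]
tcp_rot: [-2.733, 1.547, -0.024]
wrist_force: [1.4, -0.7, 0.5]
width: 0.584
grip_force: 0.0
[ 0.50097878 -0.18816252  0.26710243] [ 1.43387645 -0.65856076  0.49006018]
[317.38353683 207.2715564 ] [370.15575995 136.52288701]
[0.54908592 0.29473595 0.144     ] [0.53374302 0.21565974 0.127     ] 0.08055092868206482
1.3791508411333815
shift cm [-38.83 -29.04   0.15] turn [-0.009 -0.007  0.732] q6 2.2 z [ 0.4997 -0.1876  0.2635]
shift cm [-38.83 -29.04   0.15] turn [ 0.009 -0.012 -2.41 ] q6 2.2 z [ 0.4997 -0.1876  0.2635]
shift cm [-38.83 -29.04   0.15] turn [-1.400e-02  2.000e-03  2.303e+00] q6 2.2 z [ 0.4997 -0.1876  0.2635]
shift cm [-38.83 -29.04   0.15] turn [-0.002 -0.012 -0.839] q6 2.2 z [ 0.4997 -0.1876  0.2635]
```

View pics/w2.png

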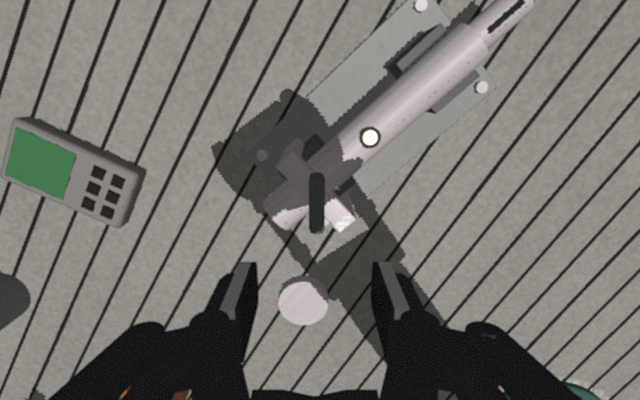

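The spot appears at (370,137), exactly where predicted, so the shaft hasn't shifted. The wing bar stands at the turned heading (knob about 1.43). Next I turn the wrist and go to the probe.

```bash
R='[0,0,0,0,0,-0.12]'; python3 -m crank '[[[0,0,0,0,0,-0.12],[0,0,0,0,0,-0.12],[0,0,0,0,0,-0.12],[0,0,0,0,0,-0.12],[0,0,0,0,0,-0.12],[0,0,0,0,0,-0.12],[0,0,0,0,0,-0.12],[0,0,0,0,0,-0.12]]]' 6 >/dev/null
python3 -m crank '[[[0,0,0,0,0,-0.12],[0,0,0,0,0,-0.12],[0,0,0,0,0,-0.12],[0,0,0,0,0,-0.12],[0,0,0,0,0,-0.12],[0,0,0,0,0,-0.12],[0,0,0,0,0,-0.12],[0,0,0,0,0,-0.12]]]' >/dev/null
python3 -m crank '[[[0,0,0,0,0,-0.12],[0,0,0,0,0,-0.12],[0,0,0,0,0,-0.12],[0,0,0,0,0,-0.12]]]'
python3 - <<'E'
from h import *
go([.53,.2,.27],1.379+np.pi/2)
E
```

```text
time: 6.12
tool_pos: [0.4956, -0.1858, 0.2557]
tcp_rot: [-2.426, -1.993, 0.002]
wrist_force: [0.0, -0.1, 0.4]
width: 0.701
grip_force: 0.0
shift cm [38.51 -4.12 -1.42] turn [0.    0.004 3.138] q6 -0.21 z [ 0.4956 -0.1858  0.2557]
shift cm [38.51 -4.12 -1.42] turn [-0.002  0.    -0.004] q6 -0.21 z [ 0.4956 -0.1858  0.2557]
```

```bash
python3 -m crank '[[[3.8,-0.4,-0.14,0,0,0],[3.8,-0.4,-0.14,0,0,0],[3.8,-0.4,-0.14,0,0,0],[3.8,-0.4,-0.14,0,0,0],[3.8,-0.4,-0.14,0,0,0],[3.8,-0.4,-0.14,0,0,0],[3.8,-0.4,-0.14,0,0,0],[3.8,-0.4,-0.14,0,0,0]]]' >/dev/null
python3 -m crank '[[[3.8,-0.4,-0.14,0,0,0],[3.2,-0.4,-0.14,0,0,0],[0,0,0,0,0,0],[0,0,0,0,0,0],[0,0,0,0,0,0]]]'
python3 - <<'E'
from h import *
import pickle
m=camera_model("wrist");cv2.imwrite("pics/w3.png",read_camera("wrist"));pickle.dump(m,open("w3.pkl","wb"))
print(pj("wrist",np.array([.549,.2947,.144]),m),-np.array(m["R"]).T@m["t"])
E
```

```text
time: 7.2
tool_pos: [0.5314, 0.1881, 0.2701]
tcp_rot: [2.433, 1.988, -0.004]
wrist_force: [0.0, -0.1, 0.2]
width: 0.704
grip_force: 0.0
[310.16362246  42.39900019] [0.54673926 0.26859269 0.41266824]
```

View pics/w3.png

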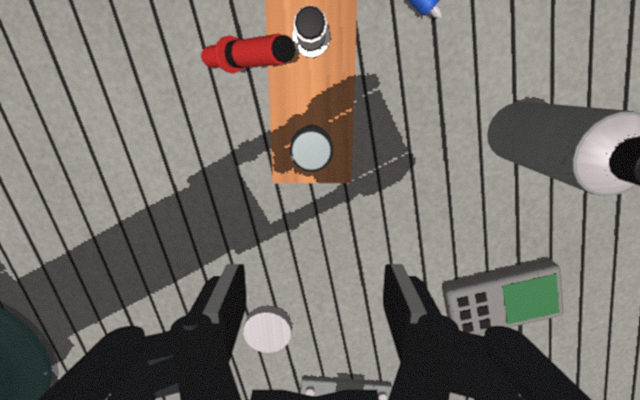

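The wrist view shows the probe cap at about (311,22) and the torch at (311,150). A red look-alike lies close beside the probe at (285,48), so I'll close along the stand line instead. I'll zoom in for precision.

```bash
python3 - <<'E'
from h import *
import pickle
m=pickle.load(open("w3.pkl","rb"))
c=bp("wrist",(310.5,21.5),.144,m);t=bp("wrist",(311,150),.127,m);r=bp("wrist",(285,48),.08,m)
print(c,t,np.hypot(*(c-t)[:2]),r)
a=cv2.resize(cv2.imread("pics/w3.png")[0:75,190:365],None,fx=4.5,fy=4.5,interpolation=cv2.INTER_CUBIC)
b=cv2.resize(cv2.imread("pics/top1.png")[200:285,180:290],None,fx=3,fy=3,interpolation=cv2.INTER_CUBIC)
s=cv2.resize(cv2.imread("pics/side1.png")[240:350,255:400],None,fx=2.3,fy=2.3,interpolation=cv2.INTER_CUBIC)
o=np.zeros((598,790,3),np.uint8);o[:337,:787]=a[:337,:787];o[340:595,:330]=b[:255];o[340:593,340:673]=s[:253,:333]
cv2.imwrite("pics/mix.png",o)
E
```

```text
[0.55183281 0.30727696 0.144     ] [0.53385792 0.21916105 0.127     ] 0.089930592685506 [0.52764756 0.30090731 0.08      ]
```

View pics/mix.png

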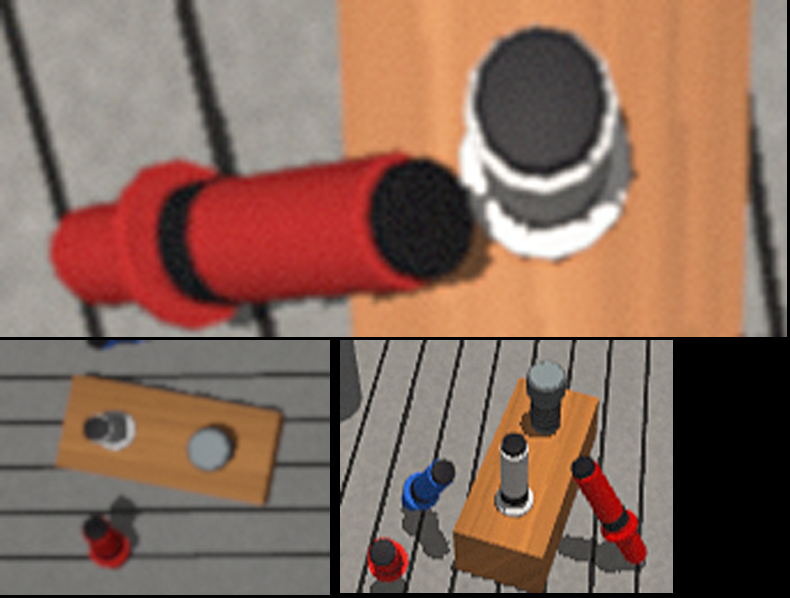

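The probe-to-torch distance comes out at 89.9 mm against the expected 90, so the fix is good. The red piece leans clear on the -x side.

```bash
python3 -m crank '[[[0,0,0,0,0,0.12],[0,0,0,0,0,0.12],[0,0,0,0,0,0.12],[0,0,0,0,0,0.12],[0,0,0,0,0,0.12],[0,0,0,0,0,0.12],[0,0,0,0,0,0.12],[0,0,0,0,0,0.12]]]' 6.5 60 >/dev/null
python3 -m crank '[[[0,0,0,0,0,0.12],[0,0,0,0,0,0.12],[0,0,0,0,0,0.12],[0,0,0,0,0,0.12],[0,0,0,0,0,0.12]]]'
python3 - <<'E'
from h import *
go([.5518,.3073,.2],1.37)
c=[camera_model("top"),__import__("pickle").load(open("w3.pkl","rb"))]
P=[np.array(m["camera_matrix"])@np.c_[m["R"],m["t"]] for m in c]
x=cv2.triangulatePoints(P[0],P[1],np.array([211.7,261.]),np.array([284.,48.5]));print("red cap",(x[:3]/x[3]).T)
E
```

```text
time: 8.33
tool_pos: [0.5319, 0.1867, 0.2712]
tcp_rot: [3.125, -0.312, -0.0]
wrist_force: [-0.5, 0.1, -0.1]
width: 0.761
grip_force: 0.0
shift cm [ -0.43 -12.22   7.11] turn [-0.00e+00  1.00e-03 -3.14e+00] q6 2.06 z [0.5319 0.1867 0.2712]
shift cm [ -0.43 -12.22   7.11] turn [0.001 0.    0.002] q6 2.06 z [0.5319 0.1867 0.2712]
red cap [[0.49975729 0.28495782 0.24131398]]
```

```bash
python3 - <<'E'
from h import *
import pickle
c={"top":camera_model("top"),"wrist":pickle.load(open("w3.pkl","rb")),"side":camera_model("side")}
P={k:np.array(m["camera_matrix"])@np.c_[m["R"],m["t"]] for k,m in c.items()}
def T(a,ua,b,ub):
    x=cv2.triangulatePoints(P[a],P[b],np.array(ua,float),np.array(ub,float));return (x[:3]/x[3]).ravel().round(3)
for nm,d in {"cap":{"top":(211.7,261),"wrist":(284,48.5),"side":(361,296)},"end":{"top":(218,272),"wrist":(207,56),"side":(385,333)},"probecap":{"top":(211.5,228),"wrist":(310,22),"side":(330.5,286)}}.items():
    print(nm,T("top",d["top"],"side",d["side"]),T("wrist",d["wrist"],"side",d["side"]))
a=read_camera("side");b=cv2.imread("pics/side1.png");print(np.abs(a.astype(int)-b)[270:345,345:400].max(),np.abs(a.astype(int)-b)[270:345,345:400].mean())
cv2.imwrite("pics/side2.png",a)
E
```

```text
cap [0.483 0.31  0.122] [0.506 0.297 0.1  ]
end [0.439 0.316 0.013] [0.44  0.316 0.011]
probecap [0.553 0.307 0.137] [0.551 0.308 0.138]
206 30.56719191919192
```

View pics/side2.png

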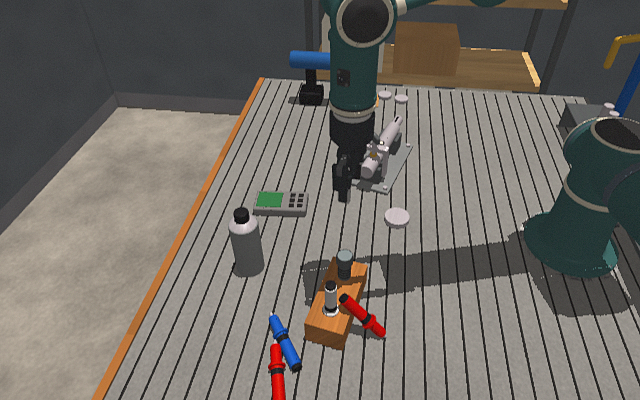

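The side view shows the look-alikes have since toppled. The red one now leans on the stand's edge with its cap at (344,298), next to the probe. With the fingers closing along the stand line they stay clear of it.

```bash
python3 -m crank '[[[-0.14,-4.07,1,0,0,0],[-0.14,-4.07,1,0,0,0],[-0.15,-4.07,1,0,0,0],[0,0,2,0,0,0],[0,0,2,0,0,0],[0,0,0,0,0,0],[0,0,0,0,0,0]]]'
python3 - <<'E'
from h import *
import pickle
c={"wrist":pickle.load(open("w3.pkl","rb")),"side":camera_model("side")}
P={k:np.array(m["camera_matrix"])@np.c_[m["R"],m["t"]] for k,m in c.items()}
x=cv2.triangulatePoints(P["wrist"],P["side"],np.array([284,48.5]),np.array([344,299.]));print((x[:3]/x[3]).ravel())
go([.552,.3075,.085],1.37)
E
```

```text
time: 8.97
tool_pos: [0.5498, 0.307, 0.1999]
tcp_rot: [3.125, -0.298, -0.005]
wrist_force: [-0.2, 0.4, -0.1]
width: 0.764
grip_force: 0.0
[0.52627549 0.29964063 0.08970459]
shift cm [ 0.25 -0.12 11.49] turn [-0.005  0.004 -3.131] q6 2.23 z [0.5498 0.307  0.1999]
shift cm [ 0.25 -0.12 11.49] turn [0.003 0.003 0.011] q6 2.23 z [0.5498 0.307  0.1999]
```

```bash
python3 -m crank '[[[0.4,-0.1,2.5,0,0,0.01],[0,0,3,0,0,0],[0,0,2.5,0,0,0],[0,0,2,0,0,0],[0,0,1.4,0,0,0],[0,0,0,0,0,0]]]'
python3 -m crank '[[[0,0,0,0,0,0],[0,0,0,0,0,0],[0,0,0,0,0,0],[0,0,0,0,0,0],[0,0,0,0,0,0],[0,0,0,0,0,0]]]' 0 60
python3 - <<'E'
from h import *
cv2.imwrite("pics/w4.png",read_camera("wrist"))
E
```

```text
time: 9.47
tool_pos: [0.5536, 0.3072, 0.0855]
tcp_rot: [3.123, -0.315, -0.005]
wrist_force: [-1.3, -1.2, -1.0]
width: 0.759
grip_force: 0.0
time: 9.97
tool_pos: [0.5563, 0.3092, 0.0901]
tcp_rot: [-3.125, 0.313, -0.005]
wrist_force: [-0.3, -2.7, 6.7]
width: 0.263
grip_force: 58.1
```

View pics/w4.png

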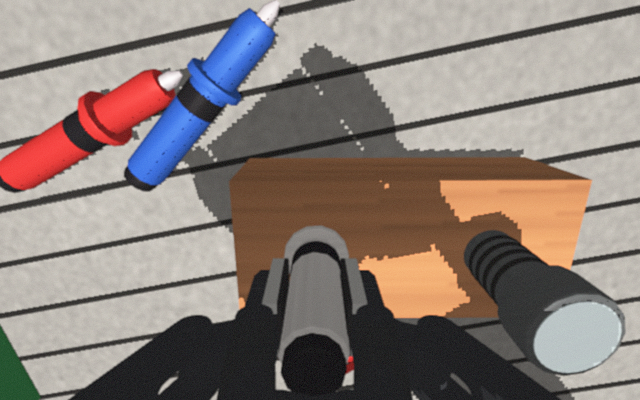

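The probe is gripped upright between the pads. The red piece is behind it and the torch at the right is untouched. Now I lift it.

```bash
python3 - <<'E'
from h import *
go([.5563,.3092,.0901],1.37)
E
python3 -m crank '[[[0,0,-1,0,0,0],[0,0,-2,0,0,0],[0,0,-3,0,0,0],[0,0,-3.5,0,0,0],[0,0,-3.5,0,0,0],[0,0,-3.5,0,0,0],[0,0,-2.5,0,0,0],[0,0,-1,0,0,0]]]' 0 80
python3 - <<'E'
from h import *
s=read_state();print(s["tool_pos"],s["wrist_force"],s["torque"],s["width"],s["q"])
go([.4778,-.2479,.29],1.37)
E
```

```text
shift cm [-0.  0.  0.] turn [ 5.000e-03 -2.000e-03 -3.141e+00] q6 2.24 z [0.5563 0.3092 0.0901]
shift cm [-0.  0.  0.] turn [-0.001 -0.003  0.001] q6 2.24 z [0.5563 0.3092 0.0901]
time: 10.68
tool_pos: [0.5564, 0.3102, 0.2939]
tcp_rot: [-3.121, 0.313, -0.011]
wrist_force: [0.3, 0.4, -0.7]
width: 0.264
grip_force: 78.3
[0.55640149 0.3102375  0.29394006] [ 0.26856134  0.36482401 -0.70724376] [-0.05197319 -0.01190694 -0.01371235] 0.26376660513058736 [4.69272754e-01 1.55717891e-01 1.61890025e+00 5.12675796e-04
 1.35848419e+00 2.23989064e+00]
shift cm [ 3.38 56.26  0.1 ] turn [ 0.01  -0.009 -3.141] q6 2.24 z [0.5564 0.3102 0.2939]
shift cm [ 3.38 56.26  0.1 ] turn [-0.006 -0.006  0.001] q6 2.24 z [0.5564 0.3102 0.2939]
```

```bash
python3 - <<'E'
from h import *
s=read_state();m=camera_model("wrist");a=read_camera("wrist");cv2.imwrite("pics/w5.png",a)
b=cv2.imread("pics/w4.png");print("diff w4/w5 on cap",np.abs(a.astype(int)-b)[335:392,285:342].mean(),np.abs(a.astype(int)-b)[225:260,290:345].mean())
R=Ro.from_rotvec(s["tcp_rot"]).as_matrix();p=s["tool_pos"]
for g in(.0255,.030):   # TCP height above probe origin
  for dx in(-.008,-.004,0,.004,.008):
    o=p+R@[dx,0,0]-[0,0,g]
    th=np.linspace(0,6.28,60);F=lambda r,z:np.array([pj("wrist",o+R@[r*np.cos(t),r*np.sin(t),0]+[0,0,z],m) for t in th])
    f=F(.017,.005);c=F(.012,.084);b=F(.012,.076)
    print(g,dx,"flange u",f[:,0].min().round(),f[:,0].max().round(),"vmin",f[:,1].min().round(),"cap u",c[:,0].min().round(),c[:,0].max().round(),"v",c[:,1].min().round(),c[:,1].max().round())
E
```

```text
diff w4/w5 on cap 8.626756950856674 20.44138528138528
0.0255 -0.008 flange u 280.0 347.0 vmin 237.0 cap u 272.0 352.0 v 362.0 424.0
0.0255 -0.004 flange u 280.0 347.0 vmin 230.0 cap u 272.0 353.0 v 350.0 414.0
0.0255 0 flange u 280.0 348.0 vmin 222.0 cap u 271.0 353.0 v 339.0 404.0
0.0255 0.004 flange u 280.0 348.0 vmin 214.0 cap u 271.0 353.0 v 327.0 394.0
0.0255 0.008 flange u 279.0 348.0 vmin 207.0 cap u 270.0 354.0 v 315.0 383.0
0.03 -0.008 flange u 281.0 346.0 vmin 234.0 cap u 274.0 351.0 v 351.0 412.0
0.03 -0.004 flange u 281.0 347.0 vmin 226.0 cap u 273.0 351.0 v 340.0 402.0
0.03 0 flange u 281.0 347.0 vmin 219.0 cap u 273.0 352.0 v 328.0 392.0
0.03 0.004 flange u 281.0 347.0 vmin 211.0 cap u 272.0 352.0 v 317.0 382.0
0.03 0.008 flange u 280.0 347.0 vmin 204.0 cap u 272.0 352.0 v 305.0 372.0
```

```bash
python3 - <<'E'
from h import *
s=read_state();a=read_camera("side");cv2.imwrite("pics/s3.png",a);b=cv2.imread("pics/side1.png")
p=s["tool_pos"];print(p)
o=p-[0,0,.028]
for n,z in(("tcp",.028),("flange",.0025),("sleeve mid",-.02),("sleeve end",-.04),("tip",-.052)):print(n,pj("side",o+[0,0,z]).round(1))
u,v=pj("side",o).astype(int)
d=np.abs(a.astype(int)-b).max(2)
for r in range(v-12,v+42,2):print(r,' '.join('%3d'%x for x in cv2.cvtColor(a,cv2.COLOR_BGR2GRAY)[r,u-20:u+21]))
E
```

```text
[0.55660085 0.31027697 0.29395124]
tcp [327.  229.3]
flange [327.1 239.8]
sleeve mid [327.2 248.6]
sleeve end [327.2 256.2]
tip [327.3 260.6]
228 154 160 150  33  52 169 159 158 160 158 149  55  33  32  38  39  38  43  28  29  32  83 101  93  69 110 107 104  99  98 163 161 164 166  50  45 132 160 154 155 159
230 160 163 103  36 133 161 156 151 158 163 153  57  24  37  31  34  36  39  33  33  33  85  99  97  68 111 107 107 102  96 162 159 162 171  33  56 175 156 156 156 154
232 163 172  47  52 175 162 154 157 152 160 151  66  24  33  36  35  36  34  28  29  36  87 101  95  69 112 105 106 100  94 146 162 163 127  34  59 174 161 152 158 157
234 160 116  31 107 169 162 153 155 154 153 166 106   5  15  27  35  31  30  37  35  33  85  98  94  74 110 106 105 103  88 128 170 168  49  36  59 159 152 150 152 149
236 161  46  45 173 159 159 151 155 160 162 161 162 159 141 110  73  21  55  41  38  52 103 100  96 107 109 111 116  82  23 106 156 175  51  51 175 158 154 154 155 153
238 133  30 106 162 154 157 160 159 157 154 159 160 158 145 103 107   7  16  18  37  69  81  83  84  87  86  45  22   
[... 2877 characters left out ...]
  37  48  47  42  48  46  43
274 154 152 149 149 156 155 154 150 149 149  29  62 168 152 157 158 152 155 140 141 139 136 133 140 141 150 156  59  69  68  65  34  38  36  48  50  43  47  51  45  47
276 156 153 150 151 151 155 159 159 160  95  38 139 162 155 159 159 158 149 140 138 133 131 138 140 147 151  55  67  68  69  69  43  41  46  43  46  44  43  44  46  41
278 154 154 154 149 150 154 158 160 166  29  50 174 161 157 156 155 148 140 140 137 137 142 147 150 115 126  68  66  67  70  73  69  59  45  43  36  43  34  37  36  40
280 156 155 155 154 154 155 156 160 133  33 113 167 164 162 160 154 110 114 112 102  57  62  61  65  69  72  65  63  71  74  74  77  77  72  66  63  57  57  59  56  61
```

```bash
python3 -m crank '[[[0.2,1.5,0,-0.003,-0.003,0],[0.2,3,0,-0.003,-0.003,0],[0.2,3.7,0,0,0,0],[0.2,3.7,0,0,0,0],[0.2,3.7,0,0,0,0],[0.2,3.7,0,0,0,0],[0.2,3.7,0,0,0,0],[0.2,3.7,0,0,0,0]]]' >/dev/null
python3 -m crank '[[[0.2,3.7,0,0,0,0],[0.2,3.7,0,0,0,0],[0.2,3.7,0,0,0,0],[0.2,3.7,0,0,0,0],[0.2,3.7,0,0,0,0],[0.2,3.7,0,0,0,0],[0.2,3,0,0,0,0],[0.2,1.5,0,0,0,0]]]'
python3 -m crank '[[[0,0,0,0,0,0],[0,0,0,0,0,0],[0,0,0,0,0,0]]]'
python3 - <<'E'
from h import *
s=read_state();print(s["q"],s["torque"]);go([.4823,-.2483,.19],1.37)
E
```

```text
time: 12.12
tool_pos: [0.4768, -0.2237, 0.2868]
tcp_rot: [3.12, -0.318, -0.02]
wrist_force: [1.1, 0.4, -2.7]
width: 0.26
grip_force: 78.4
time: 12.37
tool_pos: [0.4787, -0.2198, 0.2882]
tcp_rot: [3.123, -0.314, -0.016]
wrist_force: [0.4, 0.3, -1.8]
width: 0.261
grip_force: 78.4
[-0.4732619  -0.04383183  1.8391181  -0.0069771   1.35478431  1.29959999] [-0.01670448 -0.0253382   0.00556903]
shift cm [1.02 2.68 9.82] turn [-0.016  0.007 -3.141] q6 1.3 z [ 0.4787 -0.2198  0.2882]
shift cm [1.02 2.68 9.82] turn [0.004 0.01  0.   ] q6 1.3 z [ 0.4787 -0.2198  0.2882]
```

```bash
python3 -m crank '[[[0.3,1,1,0.002,0.005,0],[0.3,1,2,0.002,0.005,0],[0.2,0.5,2,0,0,0],[0.1,0.1,2,0,0,0],[0,0,1.5,0,0,0],[0,0,1,0,0,0],[0,0,0,0,0,0],[0,0,0,0,0,0]]]'
python3 - <<'E'
from h import *
s=read_state();go([.4823,-.2483,.175],1.37)
a=read_camera("side");cv2.imwrite("pics/s4.png",a)
p=s["tool_pos"];o=p-[.0039,-.0008,.03]
for n,z in(("flange",.0025),("sleeve end",-.04),("tip",-.052)):print(n,pj("side",o+[0,0,z]).round(1))
print("tcp",pj("side",p).round(1),"spot",pj("side",np.array([.4787,-.2472,.0863])).round(1))
u,v=pj("side",o).astype(int)
b=cv2.imread("pics/side1.png")
for r in range(v-8,v+26):print(r,' '.join('%3d'%x for x in cv2.cvtColor(a,cv2.COLOR_BGR2GRAY)[r,u-15:u+16]))
q=pj("side",np.array([.4787,-.2472,.0863])).astype(int)
print("side1 around spot",q);print(cv2.cvtColor(b,cv2.COLOR_BGR2GRAY)[q[1]-9:q[1]+8,q[0]-12:q[0]+13])
E
```

```text
time: 13.03
tool_pos: [0.4834, -0.2476, 0.1948]
tcp_rot: [3.124, -0.312, 0.004]
wrist_force: [0.4, -0.5, -0.8]
width: 0.26
grip_force: 78.6
shift cm [-0.1   0.08  1.98] turn [ 4.00e-03  2.00e-03 -3.14e+00] q6 1.25 z [ 0.4834 -0.2476  0.1948]
shift cm [-0.1   0.08  1.98] turn [ 0.002 -0.002  0.002] q6 1.25 z [ 0.4834 -0.2476  0.1948]
flange [382.5 117.7]
sleeve end [381.4 130.7]
tip [381.1 134.3]
tcp [381.8 108.7] spot [380.7 142. ]
110 147 140 146 154  38  52 156 148 148 153 108  40  30  24  25  16  37  96  81  99  95 121 155 150 146 145 153 107  44 156 150
111 143 146 151 153  36  83 156 148 146 152 138  81  59  75  73  56  59  91  96  98  96 108 153 149 146 147 154  67  47 159 148
112 143 146 147 152  33 112 151 143 144 147 151 137  56  90 102  92  88  95 105 100  88 110 154 147 145 145 155  37  43 158 147
113 141 144 144 153  32 126 153 147 146 145 150 160  41  58  81  97 104  91  96  84  47 121 153 148 145 147 155  40  45 159 148
114 144 148 151 154  25 123 153 149 145 143 149 162  39  10  32  66  83  60  62  36  19 123 153 149 147 150 157  39  77 163 150
115 142 147 147 139  30 
[... 4801 characters left out ...]
26  87  25 173 207 223 214  43 123 184
  173 161 147 136 112  77  45]
 [157 158  75  79  79  92  88  84  87 104  85 124  88  91  88  60 170 180
  165 151 143 123  93  52  47]
 [ 81  80  80  79  77  78  82  74  78  83 103 142  94  75 159 154 165 168
  152 137 128 107  62  46  48]
 [ 93  89  90 149 168 165 167 161 166 115  70  74 157 165 203 192 168 171
  195 169 118  81  48  47  48]
 [ 93  94  92 147 165 172 171 166 159 184 158 159 204 199 198 194 194 189
  248 255 196  54  42  48  52]
 [ 87  90  90  84  80  97  97  98 103 195 205 205 200 198 195 191 188 191
  242 251 206  50  41  49  50]
 [ 86  85  89  87  87  87  87  89 109 134 154 156 172 183 177 201 215 249
  216 207 122  49  42  47  48]]
```

The probe axis lines up with the spot in the side view (within about 1 mm), so I descend.

```bash
python3 -m crank '[[[0.03,0.03,0.6,0,0,0],[0,0,0.6,0,0,0],[0,0,0.5,0,0,0],[0,0,0.3,0,0,0],[0,0,0,0,0,0],[0,0,0,0,0,0],[0,0,0,0,0,0]]]'
python3 -m crank '[[[0,0,0.1,0,0,0],[0,0,0.1,0,0,0],[0,0,0.1,0,0,0],[0,0,0,0,0,0],[0,0,0,0,0,0]]]'
```

```text
time: 13.67
tool_pos: [0.4841, -0.2488, 0.1758]
tcp_rot: [3.123, -0.314, 0.006]
wrist_force: [0.3, -0.3, -1.7]
width: 0.259
grip_force: 78.6
time: 14.08
tool_pos: [0.484, -0.2487, 0.1725]
tcp_rot: [3.124, -0.314, 0.006]
wrist_force: [-0.1, -0.8, -1.7]
width: 0.262
grip_force: 78.6
```

```bash
for i in 1; do python3 -m crank '[[[0,0,0.1,0,0,0],[0,0,0.1,0,0,0],[0,0,0.1,0,0,0],[0,0,0,0,0,0],[0,0,0,0,0,0]]]'; done
python3 -m crank '[[[0,0,0.1,0,0,0],[0,0,0.1,0,0,0],[0,0,0,0,0,0],[0,0,0,0,0,0]]]'
```

```text
time: 14.5
tool_pos: [0.484, -0.2487, 0.1695]
tcp_rot: [3.124, -0.314, 0.006]
wrist_force: [0.4, 0.5, -0.7]
width: 0.263
grip_force: 78.6
time: 14.83
tool_pos: [0.4843, -0.2488, 0.168]
tcp_rot: [3.123, -0.314, 0.007]
wrist_force: [0.0, -0.5, 0.2]
width: 0.265
grip_force: 78.6
```

```bash
python3 -m crank '[[[0,0,0.1,0,0,0],[0,0,0.1,0,0,0],[0,0,0.1,0,0,0],[0,0,0,0,0,0],[0,0,0,0,0,0],[0,0,0,0,0,0]]]'
```

```text
time: 15.33
tool_pos: [0.4843, -0.2489, 0.165]
tcp_rot: [3.123, -0.314, 0.007]
wrist_force: [0.3, 1.1, 3.3]
width: 0.263
grip_force: 78.7
```

```bash
python3 -m crank '[[[0,0,0.1,0,0,0],[0,0,0.1,0,0,0],[0,0,0.07,0,0,0],[0,0,0,0,0,0],[0,0,0,0,0,0],[0,0,0,0,0,0],[0,0,0,0,0,0],[0,0,0,0,0,0]]]'
python3 - <<'E'
from h import *
F=[]
a=read_camera("side");s=read_state()
for i in range(6):
    read_camera("side");F.append(read_state()["wrist_force"])
print(np.mean(F,0),s["tool_pos"])
g=cv2.cvtColor(a,cv2.COLOR_BGR2GRAY)
print(g[118:150,370:396])
o=np.array(s["tool_pos"])-[.0039,-.0008,.03]
for z in(.0025,-.02,-.04,-.046):print(pj("side",o+[0,0,z]).round(1))
E
```

```text
time: 16.0
tool_pos: [0.4844, -0.2489, 0.1624]
tcp_rot: [3.123, -0.314, 0.007]
wrist_force: [0.1, 0.5, 4.6]
width: 0.263
grip_force: 78.8
[-0.47438599  0.43299817  5.35755346] [ 0.48440367 -0.24893713  0.16240352]
[[ 42  54 158 147 151 151 104  39  30  34  33  28  46  98  89 102  95 128
  152 147 147 147 147 140 147 190]
 [ 34  83 159 147 150 157 107  26  31  34  26  30  47  92  80 102  93 136
  148 147 148 149 139 141 180 141]
 [ 31  98 156 144 149 156 101  23  18  23  26  23  38  95  90 101  93 137
  148 146 147 145 127 167 164  24]
 [ 37 114 151 145 145 148 120  72  69  74  59  46  62  92 102  98  93 147
  146 142 144 152 154 182 144  26]
 [ 30 126 153 145 143 149 145 138  81  89  96  86  88  94 104 100  73 156
  144 143 155 168 177 187 171 139]
 [ 28 142 151 147 144 143 149 156  40  59  84  97  94  95  89  84  38 162
  142 154 170 173 185 186 187 186]
 [ 33 157 150 146 146 145 150 143   3  17  30  63  63  64  43  42  41 153
  145 165 174 180 186 182 183 182]
 [ 37 158 148 147 146 147 148 119   1  13  15  20  19  14  20   3  46 133
  163 174 178 182 184 185 183 180]
 [ 58 159 149 
[... 1958 characters left out ...]
 83  93  95  79  61  64  89  72  36  46  50  25  78  89 145  82
   87  85  93  53  44  50  52  50]
 [ 89  91  87  90  89  88  83 166 153 163 152 128 132  78  74 140 164  69
   79  85  67  43  49  45  50  51]
 [ 89  90  90  91  90  84  91 183 173 203 200 186 189 159 152 181 200 151
   88  73  47  48  50  53  48  52]
 [ 91  89  91  90  89  90  84 119 190 201 193 195 194 197 195 189 249 255
  188  60  44  50  56  51  47  51]
 [ 91  90  89  86  90  89  89  89 163 154 205 193 194 191 190 187 241 250
  202  51  41  49  49  53  54  51]
 [ 89  88  92  92  91  91  85  90  83  80 162 184 170 196 213 249 215 206
  119  48  51  47  51  48  45  45]]
[381.3 127.4]
[380.7 134.1]
[380.2 140. ]
[380.1 141.7]
```

```bash
python3 -c "
from workcell import *
print(finish_job())"
```

```text
the job is handed in; nothing more can be done
None
```

I handed the job in with the clamp turned tight (knob about 1.43 rad) and the probe held upright on the spot, pressing about 7 N with the nose 5–6 mm in; all of these are my own estimates, and no verdict came back.

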